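Screw down the air pump's filter cover and switch it on

ROBOT

A 6-joint arm with a two-finger parallel gripper is mounted at the origin on the work surface. World frame = base frame: x ahead of the robot, y to its left, z up, the work surface at z = 0. Lengths are in m, angles in degrees, forces in N, time in s.
With the tool pointing down it reaches from about 0.325 to 0.75 m from the base axis. Payload 7.6 kg.
Tool frame: the origin (TCP) lies at the very end of the fingers, on their centre line; the grasp point (between the pads) lies env.tcp_to_grasp behind it (env.tcp_to_grasp is the distance from the TCP to the grasp point, in m); z points along the fingers, y is the line along which they close (so a half turn about z gives the same grasp; the last joint's range is limited). The gripper opens to 85 mm and grips with 20 to 120 N. Pads are 22 mm wide; open, the fingers measure 114 mm over their backs; the gripper's body (76 mm by 85 mm) begins 54 mm behind the grasp point. The pads swing forward as they close: fully open they stand 13 mm farther back than shut.
Start: joints at [-75.361, 2.991, 80.254, -0, 96.75, -4.028], TCP at [0.168, -0.497, 0.231] pointing down, gripper open.
Joint ranges: [-166.34, 166.34], [-52.06, 124.39], [6.96, 135.62], [-60.46, 240.46], [14.63, 156.25], [-167.68, 167.68]. Speed limits (degrees/s): [147.25, 147.25, 172.46, 180, 180, 180].

INTERFACE

Orientations are given as [roll, pitch, yaw] about the fixed x, y, z axes, in that order (R = Rz(yaw) Ry(pitch) Rx(roll)).
In Python, from bench import observe, vision, env gives the robot as it stands. The module is installed in compiled form; this text tells all that it offers.
- The arm moves only by the shell command python3 -m creep 'ROWS' [OPENING] [FORCE]. ROWS is JSON, a list of rows, each an object with "travel": the shift along the world's x, y, z in mm, a list of three; "rot": the turn, a rotation vector about the world's x, y, z in rad, a list of three. A call has 1 to 10 rows; each row is the pose to reach, as a shift and turn from the pose commanded when the call began; what a row does not reach only later rows make up. A row lasts 1/10 s, in which the tool goes at most 50 mm and 8.59 degrees, less where a joint would pass 70% of its speed; a pose out of reach is approached as far as the arm can. A call with a gripper value outside its range is refused whole. OPENING is the finger opening in mm, from 0 to 85.4, set as the call begins (- or left out, the last holds). The fingers move at their own pace and stop on an object; FORCE is the grip in N (left out, the last holds). Time passes only in rows, so rows that repeat a pose let the fingers close. It gives the time, the measured TCP pose, the force, the opening and the grip force at its end, in the units of the state.
- observe(): the state, without advancing time (a new reading comes with each control period).
- vision.read_camera(name): name is "scene" or "top" or "wrist"; returns a dict with "img" (400x640x3 uint8, red, green, blue), "intrinsics" (3x3 intrinsics, pixels), "eye" and "orientation" of the camera in the world; the wrist camera has in their place "mount" (4x4, takes a point from camera to tool coordinates, whose origin is the TCP and whose axes are the flange's). Camera axes: x right, y down, z forward; pixel columns grow to the right and rows downward; lengths in m; the calibration is good to about 2 mm. A picture is of the moment at which its call begins: read the wrist's pose just before it. There is no depth.
- env.hand_in(): hands the job in; it is judged then, once.
The state is a dict: "t": time; "qpos": joint angles; "joint_vel": joint speeds; "effort": joint torques, N m; "ee_pos": TCP position; "ee_rot": TCP orientation; "contact_force": force on the tool from outside, world axes, zero at the start; "wrist_torque": the same for the moment, N m; "opening": finger opening in m; "finger_force": force on a finger pad.
Only numpy, scipy, OpenCV 4.12 (cv2) and the standard library are available. Lean on these libraries where they do the work, as an engineer would, in place of code of your own. Each camera call takes 0.05 s, during which the arm holds its last target. There are 200 camera calls.

TASK

The filter cover on the black air pump has worked loose. With fingertip strokes against its wings, never pinching it, push the wing screw round clockwise (seen from above) until it stops, with the white wing at the white mark on the cover; only then push the red-tipped toggle switch right over, away from the robot, to turn the pump on. Leave the pump standing where it is, and leave everything else on the shelf alone.

Things in the scene. Friction and masses are not known exactly. Their poses are not given: they have to be found in the camera images.
- pump: Black air pump, 140 (its x) x 220 (y) x 90 mm high, 3 kg, loose on rubber feet: slides if pushed with over about 14 N. Origin: centre of its underside. Its -x side faces the robot (yaw within 0.45 rad), +y is to the robot's left. On top, at the +y end, the dark grey filter cover with the wing screw and a white mark on the screw's -x side; at the -y end the toggle switch.
- screw_axis (a point): Point on the pump where the vertical axis of the wing screw meets the flat top of the dark grey cover (110 x 100 mm, centred here), 96 mm above the shelf. Axes as the pump's. The white wing points along the angle pi + 6.0 - (joint screw) from the pump's +x, anticlockwise seen from above; at home along the pump's -x, at the white mark.
- screw (a joint): Turn of the wing screw, rad, growing clockwise seen from above. 6.0 is home, a hard stop; it starts at 0.6 to 2.0, so has 4.0 to 5.4 rad (under one turn) to go. It stays where it is left and does not sink as it turns. Friction about 0.04 N m, 2 N at the wings.
- cw_faces: The wing faces to push for clockwise. Hub orange, 20 mm across, 18 high; two opposite upright wings, one white, one orange, 7 mm thick, reaching 30 mm from the axis, from 8 to 32 mm above the cover. Origin on the axis at the cover's top, x along the white wing, z up. Faces: y = +3.5 mm on the white wing (push to -y), y = -3.5 mm on the orange (push to +y).
- ccw_faces: The opposite faces of the same two wings; same origin and axes. Pressing on a face of each kind at the same time is pinching the screw.
- switch (a joint): Toggle switch: 0 = off, leaning to the pump's -x (towards the robot), 0.9 = on, leaning to +x (hard stop). It swings about the pump's y axis and stays where it is left; about 1.3 N at the tip moves it.
- switch_pivot (a point): Hinge point of the toggle, on the pump, 98 mm above the shelf, 1 mm below the top of its grey bezel, 50 (x) x 36 mm (y). Axes as the pump's.
- switch_tip (a point): Centre of the red ball, 14 mm across, on the end of the 8 mm thick steel toggle, 42 mm from the pivot (18 mm to the pump's -x and 38 mm above the pivot when off, 18 mm to +x when on).
- tub: Green flip-top plastic tub, closed, 80 x 100 x 64 mm high; origin under its centre. Bystander.
- stand: White plastic vial stand, 45 x 90 x 45 mm high, holding the two vials; origin under its centre. Bystander.
- vial0: Clear glass test vial with black cap, 19 mm across, 74 mm tall, standing in the stand with its cap top 84 mm above the shelf; origin under its centre. Bystander.
- vial1: The other glass test vial, just like vial0. Bystander.
- jar: Jar with a blue cap, 60 mm across, 75 mm tall; origin under its centre. Bystander.
- scraper: Stainless steel scraper lying flat along its own y, 178 mm long, blade 45 mm wide, 16 mm high; origin on the shelf under its middle. Bystander.
- magnet: Blue glass-cleaning magnet with a black grip, 50 x 70 x 41 mm high; origin under its centre. Bystander.

How it is judged (in metres and radians):
On the way, in this order (a step that is already met when the one before it is completed fails the run):
1. the wing screw is turned clockwise to its stop (value of joint screw above 5.88 rad), for 0.1 s.
2. then the toggle switch is pushed over to on (value of joint switch above 0.8 rad), for 0.1 s.
At the end, for the whole second after the job is handed in: The screw is within 0.12 rad of its stop (white wing at the mark), the switch is on (over 0.8 of 0.9 rad), the pump stands level and still within 30 mm of where it was (value of joint screw above 5.88 rad and value of joint switch above 0.8 rad and distance of pump from where it was at the start of the episode below 0.03 m and linear speed of pump below 0.02 m/s and angle between pump's own z axis and vertical below 0.05 rad); the robot touches nothing.
It fails at once if the wing screw is pinched: pressed by over 3 N on both sides of its wings at once (contact force between the fingers and cw_faces above 3 N and contact force between the fingers and ccw_faces above 3 N).
It fails at once if the switch is moved over before the screw is home (value of joint switch above 0.5 rad and value of joint screw below 5.88 rad).
It fails at once if the pump is lifted, tipped or shoved more than 30 mm (distance of pump from where it was at the start of the episode above 0.03 m or height (world z) of pump above 0.006 m or angle between pump's own z axis and vertical above 0.1 rad).
It fails at once if another thing on the shelf is moved more than 20 mm (distance of any of tub, stand, vial0, vial1, jar, scraper, magnet from where it was at the start of the episode above 0.02 m).
It also fails if it takes over 72 s, if anything falls off the work surface, if the arm or the gripper's body presses on something with over 40 N, if the wrist force passes 120 N, or if a joint passes its speed limit or range.

## Working session

There is one attempt and no reset: what is moved stays moved. The work goes in short steps, Python scripts to look and compute and a shell command to move; the robot and the scene stay as the last step left them, time stands still between calls to the robot, and variables do not carry over. Pictures are saved under pics/ and viewed, at most 10 in all, crops included, and the job is handed in when it is done.

```bash
mkdir -p pics
python3 - <<'E'
from bench import observe, vision, env
import cv2,numpy as np
print(observe()); print(env.tcp_to_grasp)
for n in("top","scene"):
    c=vision.read_camera(n); cv2.imwrite(f"pics/{n}0.png",c["img"][:,:,::-1]); print(n,c["intrinsics"],c["eye"],c["orientation"])
c=vision.read_camera("wrist");print(c["mount"],c["intrinsics"])
E
```

```text
{'t': 0.0, 'qpos': array([-7.53610371e+01,  3.02779678e+00,  8.03148592e+01, -9.75908189e-04,
        9.67502509e+01, -4.02856583e+00]), 'joint_vel': array([ 0.03380399,  0.05657082,  0.02117717, -0.00656355,  0.04280193,
       -0.04579624]), 'effort': array([ 6.61904651e-04, -3.81664145e+01, -3.60185909e+01, -5.63651525e-06,
        6.17233876e-03, -7.16236116e-06]), 'ee_pos': array([ 0.1679717 , -0.49707187,  0.23045095]), 'ee_rot': array([-1.79907255e+02, -5.56013038e-03,  1.86674103e+01]), 'contact_force': array([ 0.17702656,  0.18120702, -0.29733007]), 'wrist_torque': array([-0.0421432 ,  0.01661241,  0.06646581]), 'finger_force': 0.0, 'opening': 0.08572795098819254}
0.0187
top [[445.76659977   0.         314.60967925]
 [  0.         445.76659977 205.07893305]
 [  0.           0.           1.        ]] [0.36983078 0.04989522 1.15372178] [-1.68000736e+02  9.06498362e-02 -9.83496834e+01]
scene [[441.25631692   0.         316.8911948 ]
 [  0.         441.25631692 197.4859621 ]
 [  0.           0.           1.        ]] [1.16226028 0.20327008 0.69751134] [-1.35849559e+02  4.32169585e-02  1.05440761e+02]
[[ 6.90814760e-04 -9.53191802e-01 -3.02365527e-01  7.62290382e-02]
 [ 9.99999466e-01  8.90908167e-04 -5.23842688e-04 -2.86848349e-04]
 [ 7.68702473e-04 -3.02365003e-01  9.53191908e-01 -1.42832882e-01]
 [ 0.00000000e+00  0.00000000e+00  0.00000000e+00  1.00000000e+00]] [[354.970979     0.         323.29394444]
 [  0.         354.970979   203.90998442]
 [  0.           0.           1.        ]]
```

View pics/top0.png

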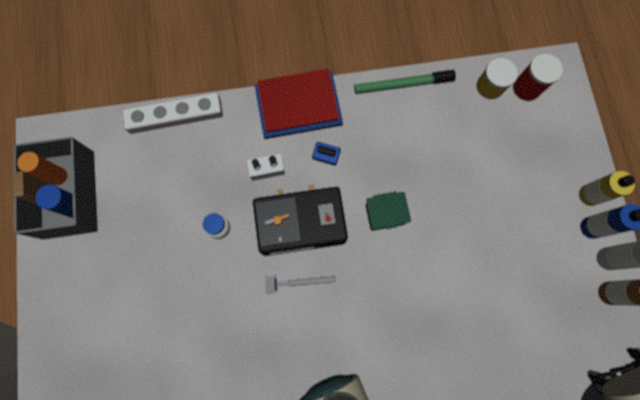

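View pics/scene0.png

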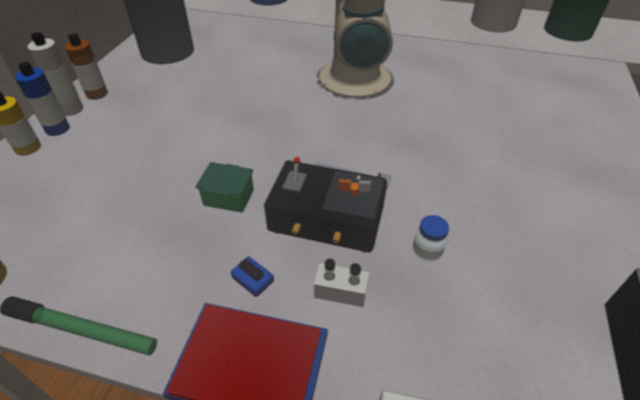

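The top view shows the pump at about (300,220), with the screw near (278,219) and the red tip near (327,217). The scene view agrees, with the screw at (353,186) and the tip at (296,160). I'll enlarge both.

Run:
```python
import cv2,numpy as np
a=cv2.imread("pics/top0.png")[175:265,240:360]; b=cv2.imread("pics/scene0.png")[145:255,255:400]
a=cv2.resize(a,(720,540),interpolation=cv2.INTER_CUBIC)
cv2.imwrite("pics/a.png",cv2.convertScaleAbs(a,alpha=1.4))
```

```text
(no output)
```

View pics/a.png

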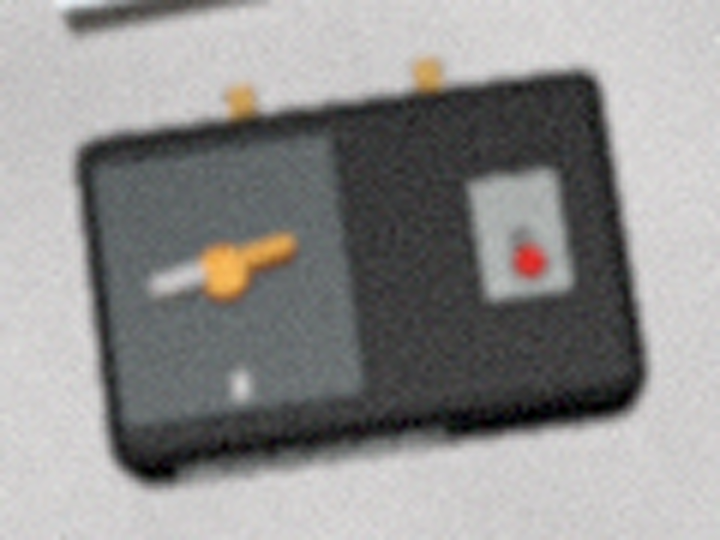

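The crop shows the cover corners at (92,165), (332,135), (365,388) and (122,428), the white wing tip at (155,288), the orange tip at (292,245), the mark at (240,385), the bezel centre at (521,237) and the ball at (529,263).

```bash
cat > h.py <<'E'
import numpy as np
from scipy.spatial.transform import Rotation as R
K=np.array([[445.7666,0,314.6097],[0,445.7666,205.0789],[0,0,1]])
def back(uv,z,K,eye,Rm):
    d=Rm@np.linalg.solve(K,[*uv,1]); return eye+d*(z-eye[2])/d[2]
def top(cx,cy,z):
    return back((240+(cx-2.5)/6,175+(cy-2.5)/6),z,K,np.array([.36983078,.04989522,1.15372178]),R.from_euler('xyz',[-168.000736,.0906498,-98.3496834],degrees=True).as_matrix())
E
python3 - <<'E'
from h import *
np.set_printoptions(precision=4,suppress=True)
C=[top(x,y,.096) for x,y in((92,165),(332,135),(365,388),(122,428))]
print(*C,'centre',np.mean(C,0))
for n,x,y,z in(('hub',224,270,.114),('white',155,288,.128),('orange',292,245,.128),('mark',240,385,.096),('bez',521,237,.099),('ball',529,263,.136)): print(n,top(x,y,z))
e=[C[0]-C[1],C[3]-C[2]]
print([np.degrees(np.arctan2(-v[0],v[1])) for v in e],[np.linalg.norm(v) for v in e])
h=[C[0]-C[3],C[1]-C[2]]
print([np.degrees(np.arctan2(v[1],v[0])) for v in h],[np.linalg.norm(v) for v in h])
w=top(155,288,.128)-top(292,245,.128);print(np.degrees(np.arctan2(w[1],w[0])))
E
```

```text
[0.621  0.1613 0.096 ] [0.6192 0.0635 0.096 ] [0.5149 0.0645 0.096 ] [0.5131 0.1621 0.096 ] centre [0.5671 0.1129 0.096 ]
hub [0.567  0.1129 0.114 ]
white [0.5612 0.1395 0.128 ]
orange [0.5703 0.0845 0.128 ]
mark [0.5234 0.1136 0.096 ]
bez [ 0.5658 -0.0059  0.099 ]
ball [ 0.5484 -0.0055  0.136 ]
[np.float64(-1.052264048318994), np.float64(1.0503594451866514)] [np.float64(0.0978781110158486), np.float64(0.0975979706748627)]
[np.float64(-0.42051830969025017), np.float64(-0.5888777408996121)] [np.float64(0.10784030010175576), np.float64(0.10425633708401828)]
99.40721197071169
```

The pump's yaw is about 0. The screw axis is at (0.567, 0.113), where the hub and the cover centre agree, and the white wing is at about 99°, so 280° are left. I'll set the fingers about 44 mm apart, one on each wing's clockwise face, and turn the tool so they push as a couple with no pinch. Approaching with yaw at 255°.

```bash
python3 -m creep '[{"travel":[22,34,0],"rot":[0,0,0.14]},{"travel":[44,67,0],"rot":[0,0,0.28]},{"travel":[66,101,0],"rot":[0,0,0.42]},{"travel":[88,134,0],"rot":[0,0,0.56]},{"travel":[110,168,0],"rot":[0,0,0.7]},{"travel":[132,201,0],"rot":[0,0,0.84]},{"travel":[154,235,0],"rot":[0,0,0.98]},{"travel":[176,268,0],"rot":[0,0,1.12]},{"travel":[198,302,0],"rot":[0,0,1.26]},{"travel":[219,335,0],"rot":[0,0,1.4]}]' 44 20
python3 -m creep '[{"travel":[22,34,0],"rot":[0,0,0.14]},{"travel":[44,67,0],"rot":[0,0,0.28]},{"travel":[66,101,0],"rot":[0,0,0.42]},{"travel":[88,134,0],"rot":[0,0,0.56]},{"travel":[110,168,0],"rot":[0,0,0.7]},{"travel":[132,201,0],"rot":[0,0,0.84]},{"travel":[154,235,0],"rot":[0,0,0.98]},{"travel":[170,260,0],"rot":[0,0,1.12]},{"travel":[180,275,0],"rot":[0,0,1.26]},{"travel":[180,275,0],"rot":[0,0,1.4]}]'
python3 -m creep '[{"travel":[0,0,0],"rot":[0,0,0.14]},{"travel":[0,0,0],"rot":[0,0,0.28]},{"travel":[0,0,0],"rot":[0,0,0.42]},{"travel":[0,0,0],"rot":[0,0,0.56]},{"travel":[0,0,0],"rot":[0,0,0.7]},{"travel":[0,0,0],"rot":[0,0,0.84]},{"travel":[0,0,0],"rot":[0,0,0.98]},{"travel":[0,0,0],"rot":[0,0,1.12]},{"travel":[0,0,0],"rot":[0,0,1.24]},{"travel":[0,0,0],"rot":[0,0,1.32]}]'
python3 - <<'E'
from bench import observe, vision
import cv2,numpy as np
s=observe();print(s['t'],s['qpos'],s['ee_pos'],s['ee_rot'],s['opening'])
c=vision.read_camera("wrist");cv2.imwrite("pics/w1.png",c["img"][:,:,::-1])
E
```

```text
t: 1.15
ee_pos: [0.3876, -0.1608, 0.2312]
ee_rot: [180.0, 0.0, 99.2]
contact_force: [0.6, -0.3, 0.2]
opening: 0.0442
finger_force: 0.0
t: 2.15
ee_pos: [0.5675, 0.1146, 0.2302]
ee_rot: [180.0, -0.1, 179.6]
contact_force: [0.1, -0.5, -0.1]
opening: 0.0437
finger_force: 0.0
t: 3.15
ee_pos: [0.5669, 0.1126, 0.2309]
ee_rot: [179.9, -0.0, -105.0]
contact_force: [0.4, -1.0, 0.4]
opening: 0.0438
finger_force: 0.0
3.15 [ 7.57029019e+00  1.16427555e+01  7.08841872e+01  3.55989874e-03
  9.75277110e+01 -1.57408807e+02] [0.56689684 0.11258289 0.23087954] [ 1.79948184e+02 -1.77365743e-02 -1.05020430e+02] 0.04379296680793897
```

View pics/w1.png

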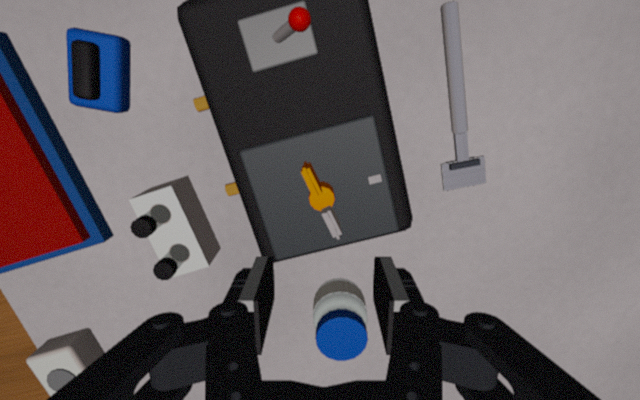

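The wrist view shows the hub at (321,197), the white tip at (338,237), the orange tip at (306,164), the ball at (299,19) and the jar under the gripper at (340,330). I'll cross-check the positions from these.

Run:
```python
from h import *
M=np.array([[6.90814760e-04,-9.53191802e-01,-3.02365527e-01,7.62290382e-02],[9.99999466e-01,8.90908167e-04,-5.23842688e-04,-2.86848349e-04],[7.68702473e-04,-3.02365003e-01,9.53191908e-01,-1.42832882e-01],[0,0,0,1]])
Kw=np.array([[354.97,0,323.29],[0,354.97,203.91],[0,0,1]])
T=R.from_euler('xyz',[179.948,-.018,-105.02],degrees=True).as_matrix()
p=np.array([.5669,.11258,.23088])
for n,uv,z in(('hub',(321,197),.114),('white',(338,238),.128),('orange',(306,163),.128),('mark',(375,180),.096),('ball',(299,19),.136),('c1',(240,149),.096),('c2',(374,117),.096),('c3',(410,224),.096),('c4',(276,260),.096)):
    print(n,np.round(back(uv,z,Kw,p+T@M[:3,3],T@M[:3,:3]),4))
```

```text
hub [0.5691 0.1126 0.114 ]
white [0.5639 0.1428 0.128 ]
orange [0.5716 0.0819 0.128 ]
mark [0.5249 0.1152 0.096 ]
ball [ 0.5509 -0.0051  0.136 ]
c1 [0.6216 0.0635 0.096 ]
c2 [0.515  0.0668 0.096 ]
c3 [0.5048 0.1597 0.096 ]
c4 [0.6229 0.1625 0.096 ]
```

Both views agree to about 2 mm, putting the axis at (0.568, 0.1125). Now I'll lower the fingers.

```bash
python3 -m creep '[{"travel":[1,0,-35],"rot":[0,0,0]},{"travel":[1,0,-70],"rot":[0,0,0]},{"travel":[1,0,-95],"rot":[0,0,0]},{"travel":[1,0,-110],"rot":[0,0,0]},{"travel":[1,0,-120],"rot":[0,0,0]},{"travel":[1,0,-126],"rot":[0,0,0]},{"travel":[1,0,-126],"rot":[0,0,0]}]'
python3 -m creep '[{"travel":[0,0,0],"rot":[0,0,-0.1]},{"travel":[0,0,0],"rot":[0,0,-0.2]},{"travel":[0,0,0],"rot":[0,0,-0.3]},{"travel":[0,0,0],"rot":[0,0,-0.4]},{"travel":[0,0,0],"rot":[0,0,-0.5]},{"travel":[0,0,0],"rot":[0,0,-0.6]},{"travel":[0,0,0],"rot":[0,0,-0.7]},{"travel":[0,0,0],"rot":[0,0,-0.8]},{"travel":[0,0,0],"rot":[0,0,-0.9]},{"travel":[0,0,0],"rot":[0,0,-1.0]}]'
python3 - <<'E'
from bench import observe, vision
import cv2,numpy as np
s=observe();print(s['contact_force'],s['wrist_torque'],s['finger_force'])
a=vision.read_camera("top")["img"][165:275,230:370,::-1];b=vision.read_camera("wrist")["img"][:,:,::-1]
a=cv2.resize(a,(480,377),interpolation=cv2.INTER_CUBIC)
o=np.zeros((400,800,3),np.uint8);o[:377,:480]=a;o[:,480:]=cv2.resize(b,(640,400))[:,160:480];cv2.imwrite("pics/s1.png",o)
E
```

```text
t: 3.9
ee_pos: [0.5682, 0.1126, 0.1054]
ee_rot: [-180.0, 0.0, -105.3]
contact_force: [0.1, -0.7, 0.1]
opening: 0.0438
finger_force: 0.0
t: 4.9
ee_pos: [0.5685, 0.1127, 0.1069]
ee_rot: [-180.0, 0.1, -162.8]
contact_force: [-1.3, -1.1, 1.2]
opening: 0.044
finger_force: 0.9
[-1.3471958  -1.10830259  1.15911172] [-0.00611108  0.2802181   0.02576114] 0.8558208157774061
```

View pics/s1.png

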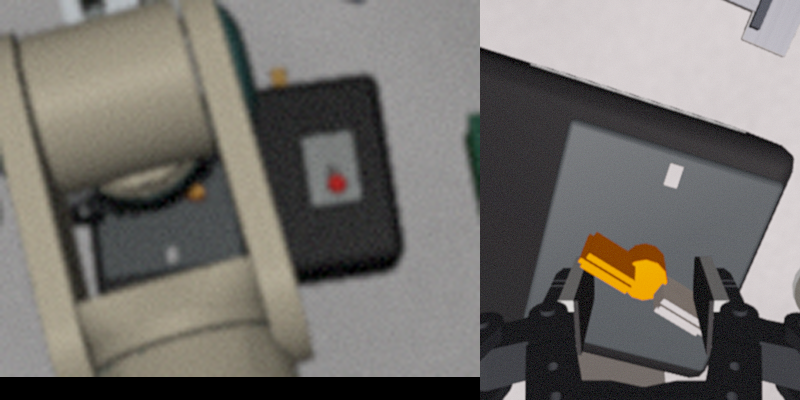

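The wings sit between the fingers and are being pushed by both pad edges with low force. Continuing the stroke.

```bash
for i in 1; do python3 -m creep '[{"travel":[0,0,0],"rot":[0,0,-0.12]},{"travel":[0,0,0],"rot":[0,0,-0.24]},{"travel":[0,0,0],"rot":[0,0,-0.36]},{"travel":[0,0,0],"rot":[0,0,-0.48]},{"travel":[0,0,0],"rot":[0,0,-0.6]},{"travel":[0,0,0],"rot":[0,0,-0.72]},{"travel":[0,0,0],"rot":[0,0,-0.84]},{"travel":[0,0,0],"rot":[0,0,-0.96]},{"travel":[0,0,0],"rot":[0,0,-1.08]},{"travel":[0,0,0],"rot":[0,0,-1.2]}]'; done
python3 -m creep '[{"travel":[0,0,0],"rot":[0,0,-0.12]},{"travel":[0,0,0],"rot":[0,0,-0.24]},{"travel":[0,0,0],"rot":[0,0,-0.36]},{"travel":[0,0,0],"rot":[0,0,-0.48]},{"travel":[0,0,0],"rot":[0,0,-0.6]},{"travel":[0,0,0],"rot":[0,0,-0.72]},{"travel":[0,0,0],"rot":[0,0,-0.84]},{"travel":[0,0,0],"rot":[0,0,-0.96]},{"travel":[0,0,0],"rot":[0,0,-1.08]},{"travel":[0,0,0],"rot":[0,0,-1.2]}]'
python3 - <<'E'
from bench import observe, vision
import cv2
s=observe();print(s['qpos'],s['contact_force'],s['wrist_torque'])
b=vision.read_camera("wrist")["img"][:,:,::-1];cv2.imwrite("pics/s2.png",b)
E
```

```text
t: 6.0
ee_pos: [0.5685, 0.1129, 0.1065]
ee_rot: [179.9, 0.0, 128.6]
contact_force: [-1.0, 0.8, 1.6]
opening: 0.044
finger_force: 0.9
t: 7.0
ee_pos: [0.5685, 0.113, 0.1064]
ee_rot: [179.9, -0.1, 59.8]
contact_force: [-0.7, 1.5, 0.9]
opening: 0.0445
finger_force: 0.9
[7.57840560e+00 1.58093721e+01 8.03832124e+01 2.38080863e-02
 8.37040850e+01 3.77523738e+01] [-0.74041169  1.53734222  0.91395627] [0.14712682 0.13822565 0.01473433]
```

View pics/s2.png

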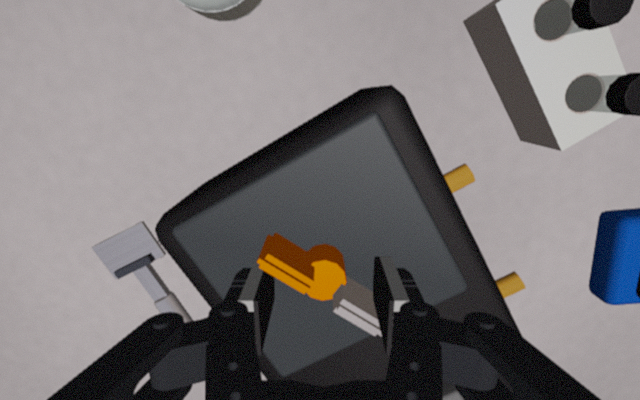

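The screw is following steadily, with the white wing near -67° and about 113° to go. Next a stroke of 1.2 rad, then a gentle finish.

```bash
python3 -m creep '[{"travel":[0,0,0],"rot":[0,0,-0.12]},{"travel":[0,0,0],"rot":[0,0,-0.24]},{"travel":[0,0,0],"rot":[0,0,-0.36]},{"travel":[0,0,0],"rot":[0,0,-0.48]},{"travel":[0,0,0],"rot":[0,0,-0.6]},{"travel":[0,0,0],"rot":[0,0,-0.72]},{"travel":[0,0,0],"rot":[0,0,-0.84]},{"travel":[0,0,0],"rot":[0,0,-0.96]},{"travel":[0,0,0],"rot":[0,0,-1.08]},{"travel":[0,0,0],"rot":[0,0,-1.2]}]'
python3 -m creep '[{"travel":[0,0,0],"rot":[0,0,-0.09]},{"travel":[0,0,0],"rot":[0,0,-0.18]},{"travel":[0,0,0],"rot":[0,0,-0.27]},{"travel":[0,0,0],"rot":[0,0,-0.36]},{"travel":[0,0,0],"rot":[0,0,-0.45]},{"travel":[0,0,0],"rot":[0,0,-0.52]},{"travel":[0,0,0],"rot":[0,0,-0.58]},{"travel":[0,0,0],"rot":[0,0,-0.63]},{"travel":[0,0,0],"rot":[0,0,-0.67]},{"travel":[0,0,0],"rot":[0,0,-0.7]}]'
python3 - <<'E'
from bench import observe, vision
import cv2
s=observe();print(s['qpos'],s['contact_force'],s['wrist_torque'],s['finger_force'])
b=vision.read_camera("wrist")["img"][:,:,::-1];cv2.imwrite("pics/s3.png",b)
E
```

```text
t: 8.05
ee_pos: [0.5685, 0.1129, 0.1063]
ee_rot: [-180.0, -0.1, -8.8]
contact_force: [-1.1, 0.7, 0.9]
opening: 0.0437
finger_force: 0.9
t: 9.05
ee_pos: [0.5685, 0.1129, 0.1062]
ee_rot: [-179.9, -0.0, -48.8]
contact_force: [-0.2, 1.0, 0.8]
opening: 0.0442
finger_force: 0.8
[7.57334846e+00 1.58247869e+01 8.03906456e+01 1.74081942e-02
 8.36994663e+01 1.46372813e+02] [-0.19708478  0.97950796  0.77745633] [0.24268765 0.10818    0.04723187] 0.8237959172402043
```

View pics/s3.png

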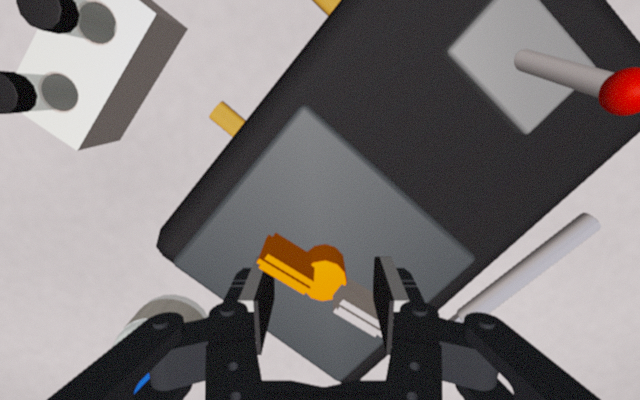

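The wings are still about 10–12° off the cover edges, and joint 6 has 21° left. Continuing slowly.

```bash
python3 -m creep '[{"travel":[0,0,0],"rot":[0,0,-0.03]},{"travel":[0,0,0],"rot":[0,0,-0.06]},{"travel":[0,0,0],"rot":[0,0,-0.08]},{"travel":[0,0,0],"rot":[0,0,-0.1]},{"travel":[0,0,0],"rot":[0,0,-0.12]},{"travel":[0,0,0],"rot":[0,0,-0.12]}]'
python3 -c "
from bench import observe;s=observe();print(s['qpos'][5],s['wrist_torque'],s['finger_force'])"
python3 -m creep '[{"travel":[0,0,0],"rot":[0,0,-0.02]},{"travel":[0,0,0],"rot":[0,0,-0.04]},{"travel":[0,0,0],"rot":[0,0,-0.06]},{"travel":[0,0,0],"rot":[0,0,-0.06]}]'
python3 -c "
from bench import observe;s=observe();print(s['qpos'][5],s['wrist_torque'],s['finger_force'])"
```

```text
t: 9.7
ee_pos: [0.5682, 0.1128, 0.1054]
ee_rot: [-180.0, 0.0, -55.8]
contact_force: [1.1, 3.4, 1.1]
opening: 0.0441
finger_force: 1.8
153.4114117282491 [ 0.47124629 -0.18758611  0.09610047] 1.7966793352388777
t: 10.1
ee_pos: [0.5682, 0.1129, 0.1055]
ee_rot: [-180.0, -0.0, -59.2]
contact_force: [1.6, 4.0, 1.9]
opening: 0.0435
finger_force: 25.2
156.8028585221277 [ 0.67356683 -0.27064233  1.32580036] 25.193616533651948
```

The torque jumped to 1.3 N m, so the screw is at its stop. Backing off, lifting, and closing the fingers for the switch.

```bash
python3 -m creep '[{"travel":[0,0,0],"rot":[0,0,0.1]},{"travel":[0,0,0],"rot":[0,0,0.2]},{"travel":[0,0,0],"rot":[0,0,0.3]},{"travel":[0,0,0],"rot":[0,0,0.4]},{"travel":[0,0,20],"rot":[0,0,0.4]},{"travel":[0,0,50],"rot":[0,0,0.4]},{"travel":[0,0,90],"rot":[0,0,0.4]},{"travel":[-40,0,120],"rot":[0,0,0.5]},{"travel":[-80,0,124],"rot":[0,0,0.6]},{"travel":[-120,0,124],"rot":[0,0,0.7]}]'
python3 -m creep '[{"travel":[-20,-25,0],"rot":[0,0,0.08]},{"travel":[-40,-55,0],"rot":[0,0,0.16]},{"travel":[-40,-85,0],"rot":[0,0,0.24]},{"travel":[-40,-115,0],"rot":[0,0,0.3]},{"travel":[-40,-118,0],"rot":[0,0,0.33]},{"travel":[-40,-118,0],"rot":[0,0,0.33]},{"travel":[-40,-118,0],"rot":[0,0,0.33]}]' 0
python3 - <<'E'
from bench import observe, vision
import cv2
s=observe();print(s['t'],s['ee_pos'],s['ee_rot'],s['contact_force'])
a=vision.read_camera("top")["img"][175:265,240:360,::-1]
cv2.imwrite("pics/t2.png",cv2.convertScaleAbs(cv2.resize(a,(720,540),interpolation=cv2.INTER_CUBIC),alpha=1.4))
E
```

```text
t: 11.1
ee_pos: [0.447, 0.1117, 0.2301]
ee_rot: [180.0, -0.1, -19.1]
contact_force: [-0.5, 0.4, 0.4]
opening: 0.0439
finger_force: 0.0
t: 11.8
ee_pos: [0.4078, -0.0056, 0.229]
ee_rot: [180.0, 0.1, -0.4]
contact_force: [-0.0, 0.4, 0.5]
opening: -0.0002
finger_force: 0.0
11.8 [ 0.40775737 -0.00556717  0.22898205] [ 1.79977438e+02  6.60623314e-02 -3.64840364e-01] [-0.01851755  0.37932336  0.48060595]
```

View pics/t2.png

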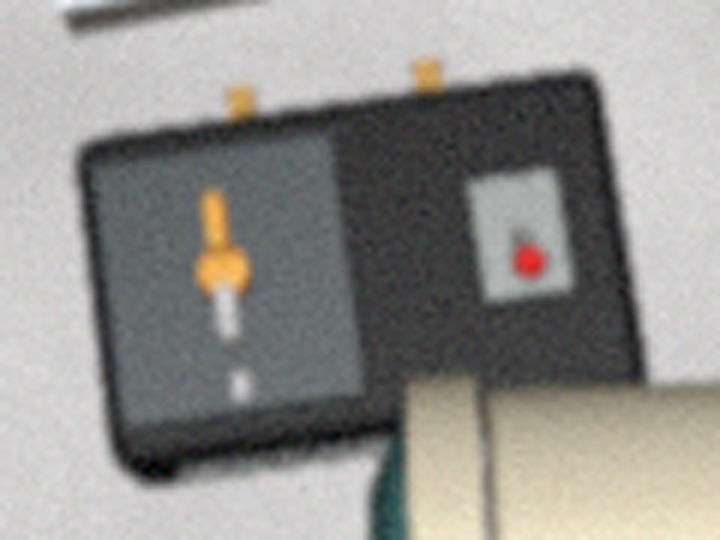

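The pump is unmoved. The white wing tip is at (231,338), the orange tip at (213,192) and the mark at (240,385). I'll check the wing's angle.

Run:
```python
from h import *
for a,b in(((231,338),(213,192)),((226,338),(211,192))):
    w=top(*a,.128)-top(*b,.128);print(np.degrees(np.arctan2(w[1],w[0])))
print(top(223,268,.114),top(529,263,.136))
```

```text
179.57095423352965
178.44618493886594
[0.56781112 0.1131455  0.114     ] [ 0.54835718 -0.00548149  0.136     ]
```

The screw is home at 179.6°. Lowering the closed fingertips in front of the toggle, then pushing it away gently.

```bash
python3 -m creep '[{"travel":[35,0,-20],"rot":[0,0,0]},{"travel":[70,0,-45],"rot":[0,0,0]},{"travel":[90,0,-75],"rot":[0,0,0]},{"travel":[100,0,-95],"rot":[0,0,0]},{"travel":[102,0,-101],"rot":[0,0,0]},{"travel":[102,0,-101],"rot":[0,0,0]}]'
python3 -m creep '[{"travel":[8,0,0],"rot":[0,0,0]},{"travel":[16,0,0],"rot":[0,0,0]},{"travel":[23,0,0],"rot":[0,0,0]},{"travel":[29,0,0],"rot":[0,0,0]},{"travel":[35,0,0],"rot":[0,0,0]},{"travel":[40,0,0],"rot":[0,0,0]},{"travel":[44,0,0],"rot":[0,0,0]},{"travel":[47,0,0],"rot":[0,0,0]},{"travel":[50,0,0],"rot":[0,0,0]},{"travel":[50,0,0],"rot":[0,0,0]}]'
```

```text
t: 12.45
ee_pos: [0.5095, -0.0049, 0.1275]
ee_rot: [180.0, 0.1, -0.2]
contact_force: [-0.2, 0.1, 0.1]
opening: 0.0001
finger_force: 0.0
t: 13.45
ee_pos: [0.5603, -0.0054, 0.1282]
ee_rot: [180.0, -0.0, -0.2]
contact_force: [-0.2, 0.2, 0.5]
opening: 0.0001
finger_force: 0.0
```

```bash
python3 -m creep '[{"travel":[2,0,0],"rot":[0,0,0]},{"travel":[4,0,0],"rot":[0,0,0]},{"travel":[4,0,0],"rot":[0,0,0]}]'; python3 -m creep '[{"travel":[1,0,0],"rot":[0,0,0]},{"travel":[2,0,0],"rot":[0,0,0]},{"travel":[2,0,0],"rot":[0,0,0]}]'
python3 - <<'E'
from bench import observe, vision
import cv2
print(observe()['contact_force'])
a=vision.read_camera("scene")["img"][130:255,235:405,::-1]
cv2.imwrite("pics/sc2.png",cv2.convertScaleAbs(cv2.resize(a,None,fx=4.5,fy=4.5,interpolation=cv2.INTER_CUBIC),alpha=1.4))
E
```

```text
t: 13.75
ee_pos: [0.564, -0.0054, 0.128]
ee_rot: [180.0, 0.0, -0.2]
contact_force: [-1.7, -0.0, -0.2]
opening: -0.0003
finger_force: 0.4
t: 14.05
ee_pos: [0.5661, -0.0054, 0.1282]
ee_rot: [180.0, 0.0, -0.2]
contact_force: [-1.7, 1.2, -1.4]
opening: 0.0
finger_force: 0.6
[-1.65239603  1.22149808 -1.41424648]
```

View pics/sc2.png

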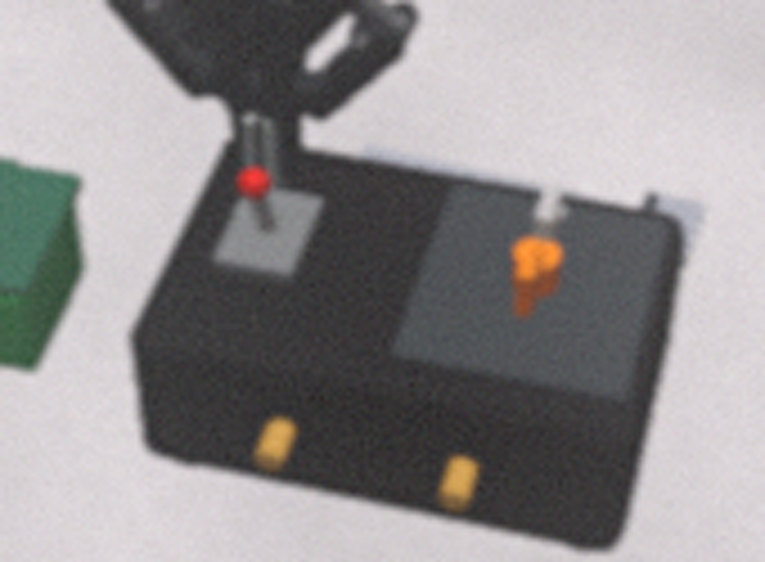

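The toggle has moved partway over, with the ball at crop (254,182). I'll compare that with the angles it would project to.

Run:
```python
from h import *
K2=np.array([[441.2563,0,316.8912],[0,441.2563,197.486],[0,0,1]])
Rm=R.from_euler('xyz',[-135.849559,.043217,105.440761],degrees=True).as_matrix();eye=np.array([1.16226,.20327,.69751])
for q in(0,.3,.5,.6,.7,.8,.9):
    a=q-.45;p=np.array([.5675+.042*np.sin(a),-.006,.098+.042*np.cos(a)]);v=K2@Rm.T@(p-eye);print(q,np.round((v[:2]/v[2]-[235,130]+.39)*4.5,0),p)
```

```text
0 [282. 136.] [ 0.54923145 -0.006       0.13581878]
0.3 [273. 148.] [ 0.5612236  -0.006       0.13952839]
0.5 [267. 160.] [ 0.56959913 -0.006       0.13994751]
0.6 [264. 167.] [ 0.5737764  -0.006       0.13952839]
0.7 [261. 175.] [ 0.57789097 -0.006       0.13869432]
0.8 [258. 183.] [ 0.58190171 -0.006       0.13745365]
0.9 [256. 192.] [ 0.58576855 -0.006       0.13581878]
```

About 0.8 now, so it needs another 4–5 mm. I'll push in small steps until the force rises.

```bash
python3 -m creep '[{"travel":[1,0,0],"rot":[0,0,0]},{"travel":[2,0,0],"rot":[0,0,0]},{"travel":[2,0,0],"rot":[0,0,0]}]'; python3 -m creep '[{"travel":[1,0,0],"rot":[0,0,0]},{"travel":[2,0,0],"rot":[0,0,0]},{"travel":[2,0,0],"rot":[0,0,0]}]'
```

```text
t: 14.4
ee_pos: [0.5682, -0.0054, 0.1283]
ee_rot: [180.0, -0.0, -0.2]
contact_force: [-1.7, -0.2, -1.3]
opening: 0.0
finger_force: 0.6
t: 14.7
ee_pos: [0.5694, -0.0054, 0.1281]
ee_rot: [180.0, 0.1, -0.2]
contact_force: [-6.2, 0.1, 0.2]
opening: -0.0002
finger_force: 2.9
```

The force rose to 6 N, so the toggle is at its stop. Retreating and checking.

```bash
python3 -m creep '[{"travel":[-10,0,0],"rot":[0,0,0]},{"travel":[-30,0,0],"rot":[0,0,0]},{"travel":[-60,0,20],"rot":[0,0,0]},{"travel":[-90,0,50],"rot":[0,0,0]},{"travel":[-120,0,90],"rot":[0,0,0]},{"travel":[-150,0,110],"rot":[0,0,0]},{"travel":[-160,0,110],"rot":[0,0,0]},{"travel":[-160,0,110],"rot":[0,0,0]}]'
python3 - <<'E'
from bench import observe, vision
import cv2
a=vision.read_camera("scene")["img"][130:255,235:405,::-1]
cv2.imwrite("pics/sc3.png",cv2.convertScaleAbs(cv2.resize(a,None,fx=4.5,fy=4.5,interpolation=cv2.INTER_CUBIC),alpha=1.4))
E
```

```text
t: 15.5
ee_pos: [0.41, -0.0054, 0.239]
ee_rot: [180.0, -0.2, -0.2]
contact_force: [0.1, -0.3, -1.0]
opening: 0.0001
finger_force: 0.0
```

View pics/sc3.png

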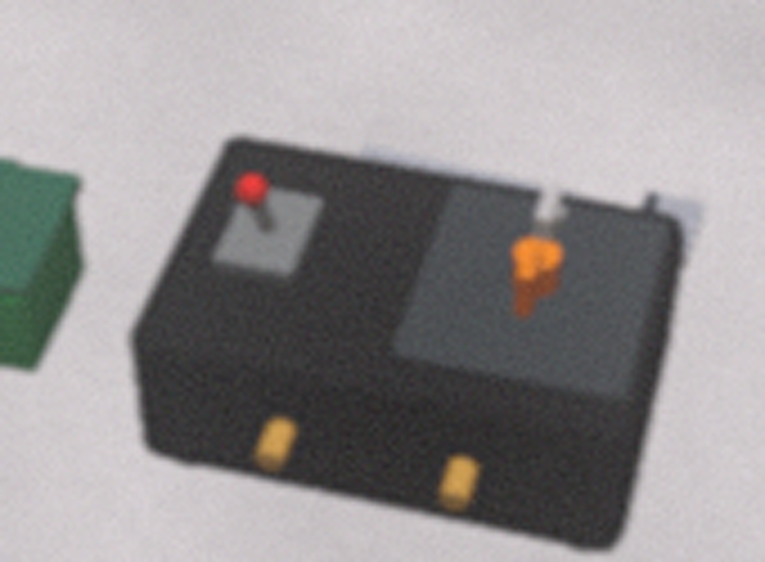

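The ball is at (252,188), which matches on. The contact force also confirmed the stop, and the pump has not moved. Handing in.

```bash
python3 -c "
from bench import env;print(env.hand_in())"
```

```text
the job is handed in; nothing more can be done
None
```

I pushed the wing screw clockwise to its stop with the white wing at the mark, then pushed the switch over to its on stop; the pump did not visibly move, and the job is handed in, though no verdict came back.

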